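# Reverse the weight row into the second rack

### The arm

A 7-joint arm with a two-finger parallel gripper is mounted at the origin on the work surface; the furniture and walls round the work are solid. World frame = base frame: x ahead of the robot, y to its left, z up, the work surface at z = 0. Lengths are in m, angles in rad, forces in N, time in s.
With the tool pointing down it reaches from about 0.35 to 0.9 m from the base axis. Payload 8.1 kg.
Tool frame: the origin (TCP) lies on the centre line of the jaws, within the pads' length; the fingertips stand 17 mm ahead of it and the grasp point (between the pads) lies 2 mm behind it; z points along the fingers, y is the direction in which the jaws open and shut (so a half turn about z gives the same grasp; the last joint's range is limited). The gripper opens to 92 mm and grips with 3 to 60 N. Pads are 19 mm wide; open, the fingers measure 130 mm over their backs; the gripper's body (75 mm by 190 mm) begins 47 mm behind the grasp point.
Start: joints at [1.03, 0.434, 0.025, 1.573, -0.012, 1.134, -0.075], TCP at [0.265, -0.566, 0.244] pointing down, gripper open.
Joint ranges: [-2.62, 2.62], [-0.44, 2.09], [-1.27, 1.32], [0.08, 2.57], [-1.32, 4.46], [0.12, 2], [-2.74, 2.74]. Speed limits (rad/s): [2.22, 2.22, 3.01, 3.01, 3.14, 3.14, 3.14].

### API

Orientations are given as a rotation vector (axis times angle).
In Python, from cell import arm, imaging, job gives the robot as it stands.
- The arm moves only by the tool jog_arm, never from a script. Its argument "moves" is a list of rows, each an object with "fingers": the closure, from -1 (fully open) to 1 (shut); "xyz": the shift along the tool's x, y, z in cm, a list of three; "angular": the turn, a rotation vector about the tool's x, y, z in rad, a list of three. In form: [{"fingers": fingers, "xyz": [dx, dy, dz], "angular": [ax, ay, az]}, ...]. A call has 1 to 12 rows; each row is the pose to reach, as a shift and turn from the pose commanded when the call began, along the tool's axes at that moment; what a row does not reach only later rows make up. A row lasts 1/8 s, in which the tool goes at most 62.5 mm and 10.7 degrees, less where a joint would pass 70% of its speed; a pose out of reach is approached as far as the arm can. A call with a gripper value outside its range is refused whole. The fingers move at their own pace and stop on an object; "grip_force" is the grip in N (left out, the last holds). Time passes only in rows, so rows that repeat a pose let the fingers close. It gives the time, the measured TCP pose, the force and the opening at its end, in the units of the state.
- arm.observe(): the state, without advancing time (a new reading comes with each control period).
- imaging.get_image(name): name is "scene" or "side" or "wrist"; returns the picture (420x560x3 uint8, red, green, blue); there is no depth.
- imaging.camera_params(name): a dict with "fx", "fy", "cx", "cy" (pixels), "dist" ([k1, k2, p1, p2, k3] as OpenCV has them; the pictures are not rectified), "rvec" (rotation vector, rad) and "tvec" (3), from world to camera coordinates, as OpenCV has them; the wrist camera has in their place "hand_eye" (4x4, takes a point from camera to tool coordinates, whose origin is the TCP and whose axes are the flange's). Camera axes: x right, y down, z forward; pixel columns grow to the right and rows downward; lengths in m; the calibration is good to about 2 mm. A picture is of the moment at which its call begins: read the wrist's pose just before it. camera_params takes no time and is no camera call.
- job.sign_off(): hands the job in, once; it reports no verdict.
The state is a dict: "clock": time; "joints": joint angles; "dq": joint speeds; "joint_efforts": joint torques, N m; "position": TCP position; "ee_rot": TCP orientation; "force": force on the tool from outside, world axes, zero at the start; "ft_torque": the same for the moment, N m; "width": opening from 0.0 (shut) to 1.0 (fully open).
Only numpy, scipy, OpenCV 4.12 (cv2) and the standard library are available. Lean on these libraries where they do the work, as an engineer would, in place of code of your own. Each camera call takes 0.05 s, during which the arm holds its last target. There are 200 camera calls.

### The job

The four brass balance weights stand in one rack in the order the recipe uses them, but the colleague who will weigh out stands on the far side of the table. Move all four into the empty rack in reverse order, so that the weight now at the left end (as the robot sees it) finishes in the right-end recess, the second from the left in the second from the right, and so on. Stand each one upright and flat on the rubber pad near the middle of its own recess, and let go.

Things in the scene. Friction and masses are not known exactly. Their poses are not given: they have to be found in the camera images.
- brass_weight_0: Loose brass balance weight, a cylinder with a moulded knob on top, 36 mm across, 42 mm high, 0.2 kg: the largest of the four. Origin at the centre of its underside, z up through the knob. Grip it low, on the straight cylindrical body (about the lower half of its height), not on the knob above, whose shoulder slopes. It starts standing on pad_0.
- brass_weight_1: Loose brass balance weight, a cylinder with a moulded knob on top, 29 mm across, 34 mm high, 0.1 kg: the second largest of the four. Origin at the centre of its underside, z up through the knob. Grip it low, on the straight cylindrical body (about the lower half of its height), not on the knob above, whose shoulder slopes. It starts standing on pad_1.
- brass_weight_2: Loose brass balance weight, a cylinder with a moulded knob on top, 23 mm across, 28 mm high, 0.05 kg: the second smallest of the four. Origin at the centre of its underside, z up through the knob. Grip it low, on the straight cylindrical body (about the lower half of its height), not on the knob above, whose shoulder slopes. It starts standing on pad_2.
- brass_weight_3: Loose brass balance weight, a cylinder with a moulded knob on top, 18 mm across, 22 mm high, 0.02 kg: the smallest of the four. Origin at the centre of its underside, z up through the knob. Grip it low, on the straight cylindrical body (about the lower half of its height), not on the knob above, whose shoulder slopes. It starts standing on pad_3.
- rack_full: Fixed wooden rack, 78 (x) by 276 (y) by 18 mm high; origin at the centre of its underside; y runs along the row, to the left as the robot sees it. Four round recesses, 54 mm across, at x = 0, y = -99, -33, 33, 99 mm, lined with a black rubber pad whose top is 15 mm above the table, 3 mm below the rim. Holds the four weights at the start, one per recess, in varying order.
- rack_empty: Fixed wooden rack, 78 (x) by 276 (y) by 18 mm high; origin at the centre of its underside; y runs along the row, to the left as the robot sees it. Four round recesses, 54 mm across, at x = 0, y = -99, -33, 33, 99 mm, lined with a black rubber pad whose top is 15 mm above the table, 3 mm below the rim. Empty at the start; the weights go here.
- pad_0: Round black rubber pad, 52 mm in diameter and 3 mm thick, fixed in one of the recesses of rack_full; origin at the centre of its underside, 12 mm above the table. It never moves in a run, so it marks the recess in which brass_weight_0 stood at the start. The pads look alike.
- pad_1: Round black rubber pad, 52 mm in diameter and 3 mm thick, fixed in one of the recesses of rack_full; origin at the centre of its underside, 12 mm above the table. It never moves in a run, so it marks the recess in which brass_weight_1 stood at the start. The pads look alike.
- pad_2: Round black rubber pad, 52 mm in diameter and 3 mm thick, fixed in one of the recesses of rack_full; origin at the centre of its underside, 12 mm above the table. It never moves in a run, so it marks the recess in which brass_weight_2 stood at the start. The pads look alike.
- pad_3: Round black rubber pad, 52 mm in diameter and 3 mm thick, fixed in one of the recesses of rack_full; origin at the centre of its underside, 12 mm above the table. It never moves in a run, so it marks the recess in which brass_weight_3 stood at the start. The pads look alike.
Things that resemble listed ones, but are neither listed nor needed, are in the scene too. What is shaped like the brass_weight_1 but blue or purple is not meant.

How it is judged:
By the outcome, as a careful person would: the job done as asked, in the order asked, and still so for the second after the job is handed in, with the robot touching nothing.
It also fails if it takes over 104 s, if anything falls off the work surface, if the arm or the gripper's body presses on something with over 40 N, if the wrist force passes 120 N, or if a joint passes its speed limit or range.

## Working session

There is one attempt and no reset: what is moved stays moved. The work goes in short steps, Python scripts to look and compute and a tool call to move; the robot and the scene stay as the last step left them, time stands still between calls to the robot, and variables do not carry over. Pictures are saved under pics/ and viewed, about 12 in all and at most 16, crops included, and the job is handed in when it is done.

Besides the shell and the picture viewer there is one more tool, called after "Emit:" by a JSON object that holds its "op" and its "data", one argument or row to a line. jog_arm: Moves the arm, as the interface text tells. Its arguments: {"type":"object","properties":{"moves":{"type":"array"},"grip_force":{"type":"number"}},"required":["moves"]}

```bash
ls; mkdir -p pics
python3 - <<'E'
from cell import arm, imaging, job
import cv2
s=arm.observe(); print(s)
for n in("scene","side"):
    p=imaging.camera_params(n); print(n,p)
    cv2.imwrite(f"pics/{n}0.png",imaging.get_image(n)[:,:,::-1])
print(imaging.camera_params("wrist"))
E
```

```text
pics
{'clock': 0.0, 'joints': array([ 1.03043862,  0.4352073 ,  0.02498254,  1.57408887, -0.01161157,
        1.13400044, -0.07512164]), 'dq': array([ 0.00118672, -0.00112953, -0.00184077, -0.00061358, -0.0005303 ,
       -0.001665  , -0.0001318 ]), 'joint_efforts': array([-3.30273042e-04, -6.67843866e+01,  9.84561369e-01, -3.14463079e+01,
       -6.04697037e-02,  4.30392392e-02,  1.56190572e-04]), 'position': array([ 0.26468801, -0.56565264,  0.24295798]), 'ee_rot': array([-3.06522355e+00, -6.81667231e-01,  7.36118256e-04]), 'force': array([ 0.25498998, -0.21552999, -0.13308748]), 'ft_torque': array([-0.00228559,  0.00176466, -0.01021226]), 'width': 0.9987523656499803}
scene {'fx': 389.53886084563754, 'fy': 389.53886084563754, 'cx': 285.7010005668603, 'cy': 208.00750428809746, 'dist': array([-0.0074174,  0.       ,  0.       ,  0.       ,  0.       ]), 'rvec': array([ 1.20904375, -2.14599465,  1.11467459]), 'tvec': array([0.33248879, 0.33322789, 0.60009516])}
side {'fx': 509.14178055707936, 'fy': 509.14178055707936, 'cx': 282.15000041318564, 'cy': 209.75556672848705, 'dist': array([-0.11937152,  0.        ,  0.        ,  0.        ,  0.        ]), 'rvec': array([ 0.0317054 ,  2.52964607, -1.79633594]), 'tvec': array([0.62861758, 0.05126929, 1.12108467])}
{'fx': 311.9928375601883, 'fy': 311.9928375601883, 'cx': 275.23411167405783, 'cy': 211.6522640674364, 'dist': array([-0.06205811,  0.        ,  0.        ,  0.        ,  0.        ]), 'hand_eye': array([[-8.98470127e-04, -9.67595513e-01, -2.52503696e-01,
         6.79453575e-02],
       [ 9.99999548e-01, -9.47566277e-04,  7.28351961e-05,
        -9.05826021e-04],
       [-3.09738996e-04, -2.52503516e-01,  9.67595927e-01,
        -1.40600031e-01],
       [ 0.00000000e+00,  0.00000000e+00,  0.00000000e+00,
         1.00000000e+00]])}
```

View pics/scene0.png

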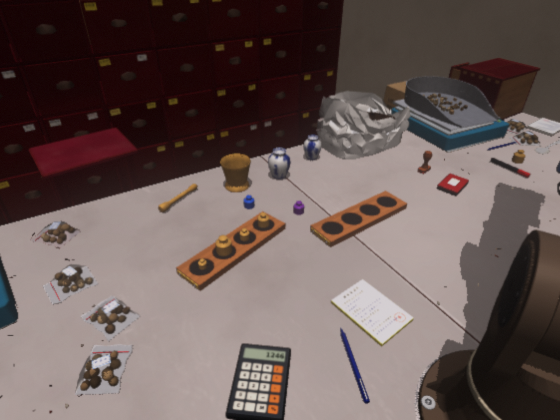

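View pics/side0.png

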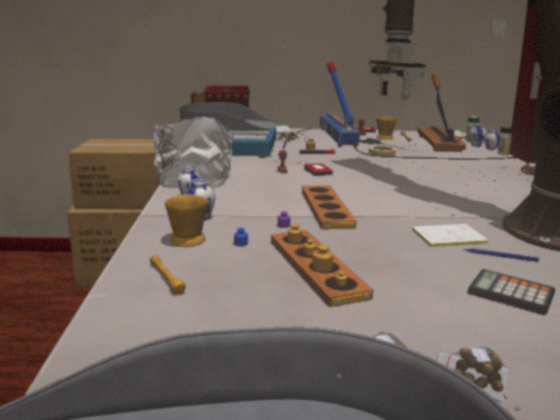

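The scene view shows the full rack from about (200,268) to (270,222), and the empty rack from (330,229) to (390,203). Next I'll enlarge both.

```bash
cat > h.py <<'E'
import numpy as np, cv2
from scipy.spatial.transform import Rotation as R
from cell import arm, imaging
def campose(n, s=None):
    p=imaging.camera_params(n)
    K=np.array([[p['fx'],0,p['cx']],[0,p['fy'],p['cy']],[0,0,1]])
    if n=='wrist':
        T=np.eye(4);T[:3,:3]=R.from_rotvec(s['ee_rot']).as_matrix();T[:3,3]=s['position']
        W=T@p['hand_eye']; Rc,t=W[:3,:3],W[:3,3]
    else:
        Rw=R.from_rotvec(p['rvec']).as_matrix(); Rc=Rw.T; t=-Rw.T@p['tvec']
    return K,p['dist'],Rc,t
def back(n,uv,z,s=None):
    K,d,Rc,t=campose(n,s)
    u=cv2.undistortPoints(np.array(uv,float).reshape(-1,1,2),K,d)[:,0]
    r=np.c_[u,np.ones(len(u))]@Rc.T
    return t+r*((np.broadcast_to(z,len(u))-t[2])/r[:,2])[:,None]
def proj(n,X,s=None):
    K,d,Rc,t=campose(n,s)
    return cv2.projectPoints(np.array(X,float).reshape(-1,3),R.from_matrix(Rc.T).as_rotvec(),-Rc.T@t,K,d)[0][:,0]
E
python3 - <<'E'
import cv2
from h import *
i=cv2.imread('pics/scene0.png')[180:300,170:420]
cv2.imwrite('pics/c1.png',cv2.resize(i,None,fx=3.2,fy=3.2,interpolation=cv2.INTER_CUBIC))
print(back('scene',[(200,268),(223,250),(244,239),(264,226)],.015))
print(back('scene',[(332,228),(352,219),(370,211),(387,202)],.015))
E
```

```text
[[0.54230156 0.2752018  0.015     ]
 [0.57048873 0.20830793 0.015     ]
 [0.58095884 0.14936595 0.015     ]
 [0.60044478 0.08420985 0.015     ]]
[[ 0.50781116 -0.05686717  0.015     ]
 [ 0.51130578 -0.12354025  0.015     ]
 [ 0.51430493 -0.1870741   0.015     ]
 [ 0.5224194  -0.25554836  0.015     ]]
```

View pics/c1.png

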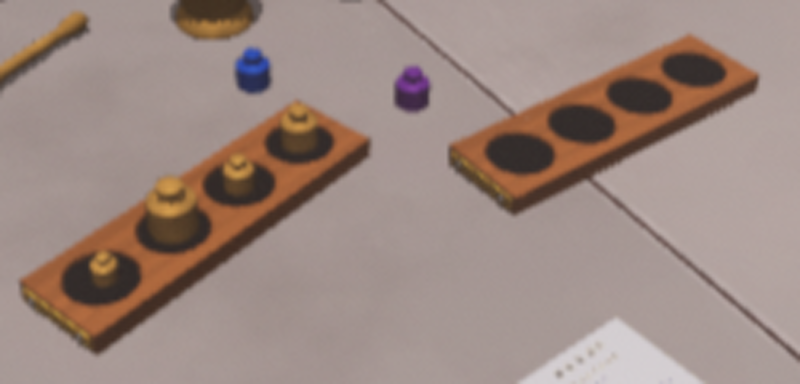

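Left to right, the full rack holds w3 (smallest), w0 (largest), w2 and w1. The recess spacing comes out at about 66 mm, as it should. I'll go above the full rack with the jaws opening across the row (tool x = world +y, tool y = world +x).

Emit:
{"op": "jog_arm", "data": {
  "moves": [
    {"fingers":-1,"xyz":[58.4,-52.8,-4],"angular":[0,0,-1.133]},
    {"fingers":-1,"xyz":[58.4,-52.8,-4],"angular":[0,0,-1.133]},
    {"fingers":-1,"xyz":[58.4,-52.8,-4],"angular":[0,0,-1.133]},
    {"fingers":-1,"xyz":[58.4,-52.8,-4],"angular":[0,0,-1.133]},
    {"fingers":-1,"xyz":[58.4,-52.8,-4],"angular":[0,0,-1.133]},
    {"fingers":-1,"xyz":[58.4,-52.8,-4],"angular":[0,0,-1.133]},
    {"fingers":-1,"xyz":[58.4,-52.8,-4],"angular":[0,0,-1.133]},
    {"fingers":-1,"xyz":[58.4,-52.8,-4],"angular":[0,0,-1.133]},
    {"fingers":-1,"xyz":[58.4,-52.8,-4],"angular":[0,0,-1.133]},
    {"fingers":-1,"xyz":[58.4,-52.8,-4],"angular":[0,0,-1.133]},
    {"fingers":-1,"xyz":[58.4,-52.8,-4],"angular":[0,0,-1.133]},
    {"fingers":-1,"xyz":[58.4,-52.8,-4],"angular":[0,0,-1.133]}
  ]
}}

```text
clock: 1.6
position: [0.5557, 0.126, 0.2816]
ee_rot: [2.222, 2.221, -0.001]
force: [1.9, -0.3, 0.4]
width: 1.0
```

Emit:
{"op": "jog_arm", "data": {
  "moves": [
    {"fingers":-1,"xyz":[0,0,0],"angular":[0,0,0]},
    {"fingers":-1,"xyz":[0,0,0],"angular":[0,0,0]}
  ]
}}

```text
clock: 1.85
position: [0.555, 0.124, 0.2811]
ee_rot: [-2.221, -2.222, 0.002]
force: [0.2, -0.6, -1.2]
width: 0.999
```

Run:
```python
from h import *
import pickle
s=arm.observe(); im=imaging.get_image('wrist')[:,:,::-1]; pickle.dump(s,open('s1.pkl','wb'))
cv2.imwrite('pics/w1raw.png',im); cv2.imwrite('pics/w1.png',cv2.resize(im,(800,600),interpolation=cv2.INTER_CUBIC))
print(s['position'],s['ee_rot'])
```

```text
[0.55495636 0.12402681 0.28111514] [-2.22091604 -2.22155997  0.00234136]
```

View pics/w1.png

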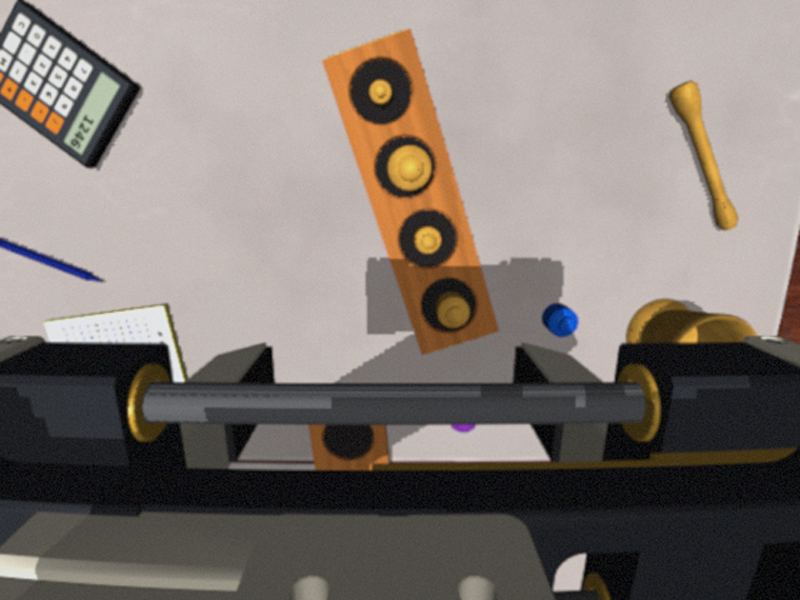

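The wrist view shows the pads at (381,90), (405,166), (428,239) and (449,305). The weights' knobs are at (380,90), (410,166), (428,240) and (455,310), and the first empty recess is at (348,438).

Run:
```python
from h import *
import pickle
s=pickle.load(open('s1.pkl','rb'))
S=.7
P=np.array([(381,90),(405,166),(428,239),(449,305)])*S
W=np.array([(380,90),(410,166),(428,240),(455,309)])*S
a=back('wrist',P,.015,s);print('padsW\n',a.round(4))
print('weights top\n',back('wrist',W,[.037,.057,.043,.049],s).round(4))
print('spacing',np.linalg.norm(np.diff(a,axis=0),axis=1).round(4))
print('empty1',back('wrist',np.array([(348,438)])*S,.015,s).round(4))
o=np.array((170,180))
F=np.array([(101,277),(173,226),(239,184),(299,142)])/3.2+o
E_=np.array([(520,153),(581,124),(639,96),(694,69)])/3.2+o
print('scene full\n',back('scene',F,.015).round(4));print('scene empty\n',back('scene',E_,.015).round(4))
```

```text
padsW
 [[0.5443 0.2726 0.015 ]
 [0.565  0.2098 0.015 ]
 [0.5863 0.1457 0.015 ]
 [0.6073 0.0835 0.015 ]]
weights top
 [[0.5441 0.2683 0.037 ]
 [0.5679 0.2081 0.057 ]
 [0.5841 0.1481 0.043 ]
 [0.6083 0.089  0.049 ]]
spacing [0.0661 0.0676 0.0657]
empty1 [[ 0.5078 -0.0587  0.015 ]]
scene full
 [[0.5447 0.2706 0.015 ]
 [0.5673 0.2071 0.015 ]
 [0.5851 0.1455 0.015 ]
 [0.6069 0.0822 0.015 ]]
scene empty
 [[ 0.5078 -0.0584  0.015 ]
 [ 0.5127 -0.1233  0.015 ]
 [ 0.5182 -0.1894  0.015 ]
 [ 0.5242 -0.2567  0.015 ]]
```

The two cameras agree to about 2 mm and the spacings are right. I'll start with w0: hover over it first, then grasp.

Emit:
{"op": "jog_arm", "data": {
  "moves": [
    {"fingers":-1,"xyz":[8.4,1.3,4],"angular":[0,0,0]},
    {"fingers":-1,"xyz":[8.4,1.3,8],"angular":[0,0,0]},
    {"fingers":-1,"xyz":[8.4,1.3,13],"angular":[0,0,0]},
    {"fingers":-1,"xyz":[8.4,1.3,18],"angular":[0,0,0]},
    {"fingers":-1,"xyz":[8.4,1.3,18],"angular":[0,0,0]},
    {"fingers":-1,"xyz":[8.4,1.3,18],"angular":[0,0,0]},
    {"fingers":-1,"xyz":[8.4,1.3,18],"angular":[0,0,0]}
  ],
  "grip_force": 15
}}

```text
clock: 2.78
position: [0.5697, 0.2086, 0.1044]
ee_rot: [2.221, 2.219, 0.006]
force: [-0.3, 0.4, 0.9]
width: 1.003
```

Run:
```python
from h import *
s=arm.observe(); print(s['position'],s['ee_rot'])
im=imaging.get_image('wrist')[:,:,::-1].copy()
cv2.imwrite('pics/w2.png',cv2.resize(im,(800,600),interpolation=cv2.INTER_CUBIC))
```

```text
[0.56973672 0.20863349 0.10436653] [2.22129504 2.21916514 0.00555994]
```

View pics/w2.png

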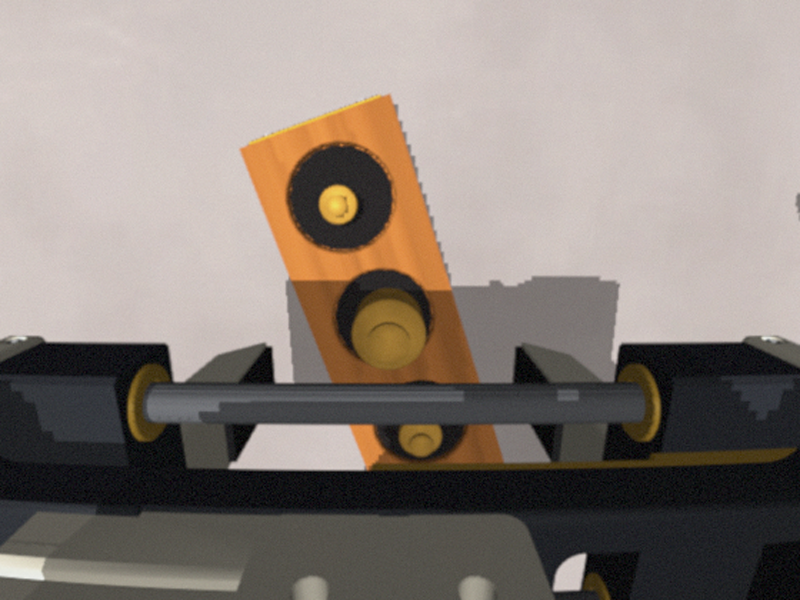

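The close view shows w0's knob at (389,342), w3's knob at (338,206), pad 3 at (341,196) and w2's knob at (421,440).

Run:
```python
from h import *
s=arm.observe()
print(back('wrist',np.array([(389,342),(338,206),(341,196),(421,440)])*.7,[.057,.037,.015,.043],s).round(4))
```

```text
[[0.5676 0.21   0.057 ]
 [0.5444 0.2687 0.037 ]
 [0.5435 0.2728 0.015 ]
 [0.5837 0.1518 0.043 ]]
```

Emit:
{"op": "jog_arm", "data": {
  "moves": [
    {"fingers":-1,"xyz":[0,-0.1,3],"angular":[0,0,0]},
    {"fingers":-1,"xyz":[0,-0.1,5],"angular":[0,0,0]},
    {"fingers":-1,"xyz":[0,-0.1,6.1],"angular":[0,0,0]},
    {"fingers":-1,"xyz":[0,-0.1,6.1],"angular":[0,0,0]},
    {"fingers":-1,"xyz":[0,-0.1,6.1],"angular":[0,0,0]}
  ]
}}

```text
clock: 3.45
position: [0.5677, 0.2088, 0.0415]
ee_rot: [2.221, 2.221, 0.002]
force: [-0.4, -0.2, 0.3]
width: 0.997
```

Emit:
{"op": "jog_arm", "data": {
  "moves": [
    {"fingers":1,"xyz":[0,0,0],"angular":[0,0,0]},
    {"fingers":1,"xyz":[0,0,0],"angular":[0,0,0]},
    {"fingers":1,"xyz":[0,0,0],"angular":[0,0,0]},
    {"fingers":1,"xyz":[0,0,0],"angular":[0,0,0]},
    {"fingers":1,"xyz":[0,0,0],"angular":[0,0,0]},
    {"fingers":1,"xyz":[0,0,0],"angular":[0,0,0]},
    {"fingers":1,"xyz":[0,0,-2],"angular":[0,0,0]},
    {"fingers":1,"xyz":[0,0,-5],"angular":[0,0,0]},
    {"fingers":1,"xyz":[0,0,-8],"angular":[0,0,0]},
    {"fingers":1,"xyz":[0,0,-8],"angular":[0,0,0]}
  ]
}}

```text
clock: 4.7
position: [0.5687, 0.2094, 0.1242]
ee_rot: [2.22, 2.22, 0.008]
force: [0.2, 0.5, -3.2]
width: 0.37
```

Emit:
{"op": "jog_arm", "data": {
  "moves": [
    {"fingers":1,"xyz":[-5,-0.6,0],"angular":[0,0,0]},
    {"fingers":1,"xyz":[-10,-1.2,0],"angular":[0,0,0]},
    {"fingers":1,"xyz":[-15,-1.9,0],"angular":[0,0,0]},
    {"fingers":1,"xyz":[-20,-2.5,0],"angular":[0,0,0]},
    {"fingers":1,"xyz":[-25,-3.1,0],"angular":[0,0,0]},
    {"fingers":1,"xyz":[-30,-3.8,0],"angular":[0,0,0]},
    {"fingers":1,"xyz":[-35,-4.4,0],"angular":[0,0,0]},
    {"fingers":1,"xyz":[-38.5,-4.9,0],"angular":[0,0,0]},
    {"fingers":1,"xyz":[-39.9,-5,0],"angular":[0,0,0]},
    {"fingers":1,"xyz":[-39.9,-5,0],"angular":[0,0,0]},
    {"fingers":1,"xyz":[-39.9,-5,0],"angular":[0,0,0]}
  ]
}}

```text
clock: 6.08
position: [0.5176, -0.1885, 0.1208]
ee_rot: [-2.219, -2.223, -0.001]
force: [-0.4, 1.0, -1.0]
width: 0.37
```

Run:
```python
from h import *
s=arm.observe(); print(s['position'],s['width'])
im=imaging.get_image('wrist')[:,:,::-1].copy()
cv2.imwrite('pics/w3.png',cv2.resize(im,(800,600),interpolation=cv2.INTER_CUBIC))
```

```text
[ 0.51762065 -0.18849296  0.12076813] 0.37015325557298884
```

View pics/w3.png

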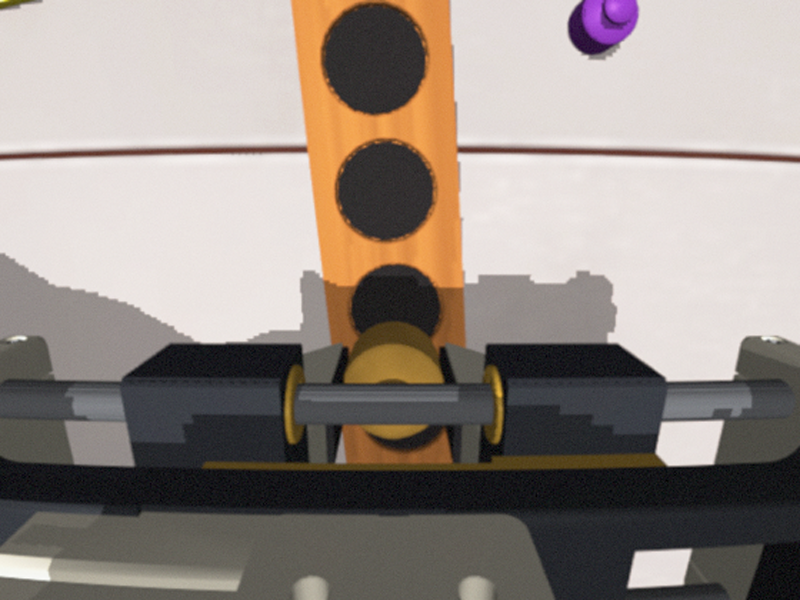

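The weight hangs upright between the jaws. The empty pads are at (375,57) and (386,190), so I'll check those positions.

Run:
```python
from h import *
s=arm.observe()
a=back('wrist',np.array([(375,57),(386,190)])*.7,.015,s);print(a.round(4),np.linalg.norm(a[0]-a[1]))
d=a[1]-a[0];print((a[1]+d).round(4),(a[1]+2*d).round(4))
print(back('wrist',np.array([(394,380)])*.7,.12-.04+.057,s).round(4))
```

```text
[[ 0.508  -0.0552  0.015 ]
 [ 0.5135 -0.1216  0.015 ]] 0.06666376068547038
[ 0.519  -0.1881  0.015 ] [ 0.5245 -0.2545  0.015 ]
[[ 0.5176 -0.1767  0.137 ]]
```

Run:
```python
from h import *
s=arm.observe()
print(back('wrist',np.array([(394,322),(394,440)])*.7,[.095,.118],s).round(4))
```

```text
[[ 0.5177 -0.1712  0.095 ]
 [ 0.5178 -0.2091  0.118 ]]
```

The weight is centred to within 1 mm, so I'll lower it.

Emit:
{"op": "jog_arm", "data": {
  "moves": [
    {"fingers":1,"xyz":[0,0.05,3],"angular":[0,0,0]},
    {"fingers":1,"xyz":[0,0.05,5.5],"angular":[0,0,0]},
    {"fingers":1,"xyz":[0,0.05,7],"angular":[0,0,0]},
    {"fingers":1,"xyz":[0,0.05,7.9],"angular":[0,0,0]},
    {"fingers":1,"xyz":[0,0.05,7.9],"angular":[0,0,0]},
    {"fingers":1,"xyz":[0,0.05,7.9],"angular":[0,0,0]}
  ]
}}

```text
clock: 6.88
position: [0.5181, -0.1906, 0.0423]
ee_rot: [2.221, 2.221, 0.001]
force: [1.2, -0.0, -2.5]
width: 0.369
```

Emit:
{"op": "jog_arm", "data": {
  "moves": [
    {"fingers":1,"xyz":[0,0,0.1],"angular":[0,0,0]},
    {"fingers":1,"xyz":[0,0,0.1],"angular":[0,0,0]},
    {"fingers":-1,"xyz":[0,0,0.1],"angular":[0,0,0]},
    {"fingers":-1,"xyz":[0,0,0.1],"angular":[0,0,0]},
    {"fingers":-1,"xyz":[0,0,0.1],"angular":[0,0,0]},
    {"fingers":-1,"xyz":[0,0,0.1],"angular":[0,0,0]},
    {"fingers":-1,"xyz":[0,0,0.1],"angular":[0,0,0]},
    {"fingers":-1,"xyz":[0,0,-3],"angular":[0,0,0]},
    {"fingers":-1,"xyz":[0,0,-8],"angular":[0,0,0]},
    {"fingers":-1,"xyz":[0,0,-8],"angular":[0,0,0]}
  ]
}}

```text
clock: 8.12
position: [0.5202, -0.1909, 0.1253]
ee_rot: [2.218, 2.217, 0.005]
force: [0.3, 0.3, -0.5]
width: 0.999
```

Emit:
{"op": "jog_arm", "data": {
  "moves": [
    {"fingers":-1,"xyz":[6,0.3,0],"angular":[0,0,0]},
    {"fingers":-1,"xyz":[12,0.6,0],"angular":[0,0,0]},
    {"fingers":-1,"xyz":[18,1,0],"angular":[0,0,0]},
    {"fingers":-1,"xyz":[24,1.4,0],"angular":[0,0,0]},
    {"fingers":-1,"xyz":[30,1.8,0],"angular":[0,0,0]},
    {"fingers":-1,"xyz":[36,2.1,0],"angular":[0,0,0]},
    {"fingers":-1,"xyz":[42,2.4,0],"angular":[0,0,0]},
    {"fingers":-1,"xyz":[45.9,2.6,0],"angular":[0,0,0]},
    {"fingers":-1,"xyz":[45.9,2.6,0],"angular":[0,0,0]},
    {"fingers":-1,"xyz":[45.9,2.6,0],"angular":[0,0,0]},
    {"fingers":-1,"xyz":[45.9,2.6,3],"angular":[0,0,0]},
    {"fingers":-1,"xyz":[45.9,2.6,3],"angular":[0,0,0]}
  ]
}}

```text
clock: 9.62
position: [0.5429, 0.2653, 0.0897]
ee_rot: [-2.224, -2.219, 0.008]
force: [0.4, 0.5, 0.2]
width: 0.999
```

Emit:
{"op": "jog_arm", "data": {
  "moves": [
    {"fingers":-1,"xyz":[0.3,0.1,2],"angular":[0,0,0]},
    {"fingers":-1,"xyz":[0.3,0.1,4],"angular":[0,0,0]},
    {"fingers":-1,"xyz":[0.3,0.1,4.9],"angular":[0,0,0]},
    {"fingers":-1,"xyz":[0.3,0.1,4.9],"angular":[0,0,0]},
    {"fingers":-1,"xyz":[0.3,0.1,4.9],"angular":[0,0,0]}
  ]
}}

```text
clock: 10.25
position: [0.545, 0.2717, 0.0432]
ee_rot: [2.221, 2.221, 0.001]
force: [-0.2, 0.3, -0.6]
width: 1.0
```

Emit:
{"op": "jog_arm", "data": {
  "moves": [
    {"fingers":-1,"xyz":[-0.2,0,0.4],"angular":[0,0,0]},
    {"fingers":-1,"xyz":[-0.2,0,0.4],"angular":[0,0,0]},
    {"fingers":-1,"xyz":[-0.2,0,0.4],"angular":[0,0,0]}
  ]
}}

```text
clock: 10.62
position: [0.5448, 0.2693, 0.0389]
ee_rot: [2.222, 2.221, 0.0]
force: [-0.2, 0.1, 1.0]
width: 0.998
```

Run:
```python
from h import *
s=arm.observe(); print(s['position'],s['force'])
```

```text
[0.54482327 0.26933647 0.03891056] [-0.21137529  0.08622666  0.96518026]
```

Emit:
{"op": "jog_arm", "data": {
  "moves": [
    {"fingers":-1,"xyz":[0,0,0.1],"angular":[0,0,0]},
    {"fingers":1,"xyz":[0,0,0.1],"angular":[0,0,0]},
    {"fingers":1,"xyz":[0,0,0.1],"angular":[0,0,0]},
    {"fingers":1,"xyz":[0,0,0.1],"angular":[0,0,0]},
    {"fingers":1,"xyz":[0,0,0.1],"angular":[0,0,0]},
    {"fingers":1,"xyz":[0,0,0.1],"angular":[0,0,0]},
    {"fingers":1,"xyz":[0,0,0.1],"angular":[0,0,0]},
    {"fingers":1,"xyz":[0,0,0.1],"angular":[0,0,0]},
    {"fingers":1,"xyz":[0,0,-2],"angular":[0,0,0]},
    {"fingers":1,"xyz":[0,0,-5],"angular":[0,0,0]},
    {"fingers":1,"xyz":[0,0,-8],"angular":[0,0,0]},
    {"fingers":1,"xyz":[0,0,-8],"angular":[0,0,0]}
  ],
  "grip_force": 10
}}

```text
clock: 12.12
position: [0.546, 0.2704, 0.1212]
ee_rot: [2.221, 2.22, 0.007]
force: [-0.1, 0.4, 0.0]
width: 0.008
```

The fingers closed to nearly nothing, so the grasp missed or slipped. I'll look.

Run:
```python
from h import *
s=arm.observe(); print(s['position'],s['width'])
im=imaging.get_image('wrist')[:,:,::-1].copy()
cv2.imwrite('pics/w4.png',cv2.resize(im,(800,600),interpolation=cv2.INTER_CUBIC))
```

```text
[0.54601378 0.27042776 0.12121127] 0.00766377608121782
```

View pics/w4.png

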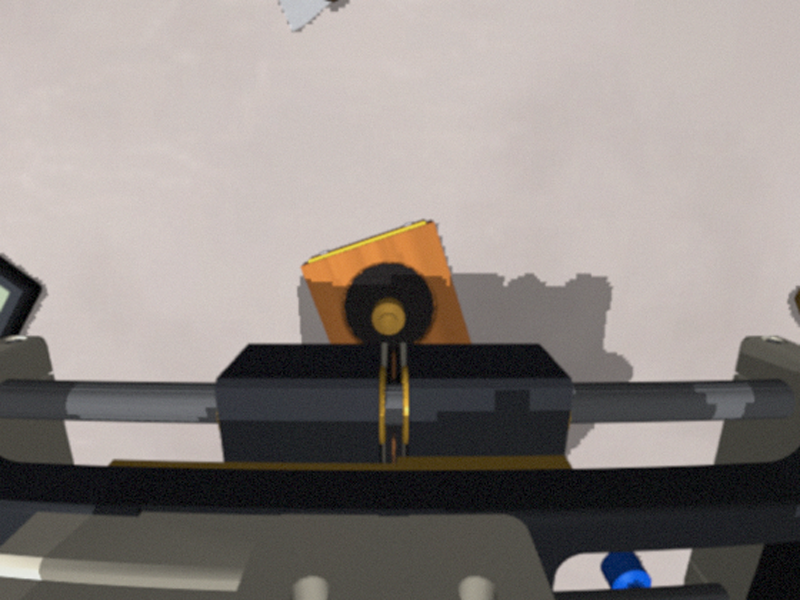

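w3 is still standing on its pad. Its knob is at (388,318) and the pad at (389,307).

Run:
```python
from h import *
s=arm.observe()
print(back('wrist',np.array([(388,318),(389,307)])*.7,[.037,.015],s).round(4))
```

```text
[[0.5426 0.2716 0.037 ]
 [0.543  0.2716 0.015 ]]
```

w3 is upright and undisturbed, and the fingers slid over its shoulder. Before going lower I'll check the fingertip shape, overlaying known tool points on the earlier picture.

Run:
```python
from h import *
i=cv2.imread('pics/w3.png')
K,d,_,_=campose('scene')
p=imaging.camera_params('wrist');K=np.array([[p['fx'],0,p['cx']],[0,p['fy'],p['cy']],[0,0,1]])
Ti=np.linalg.inv(p['hand_eye'])
def pr(X): return cv2.projectPoints(np.array(X,float),cv2.Rodrigues(Ti[:3,:3])[0],Ti[:3,3],K,p['dist'])[0][:,0]/.7
for z,c in((.017,(0,255,0)),(-.002,(255,0,0))):
  for y in(.017,.022,.027,.036):
    for sg in(1,-1):
      q=pr([[.0095,sg*y,z]])[0]; cv2.circle(i,(int(round(q[0])),int(round(q[1]))),1,c,-1); 
  print(z,pr([[.0095,y,z] for y in(-.017,-.022,-.027,-.036)]).round())
cr=i[310:480,260:540]
cv2.imwrite('pics/c2.png',cv2.resize(cr,None,fx=2.8,fy=2.8,interpolation=cv2.INTER_NEAREST))
```

```text
0.017 [[349. 349.]
 [335. 349.]
 [322. 349.]
 [298. 349.]]
-0.002 [[343. 369.]
 [328. 369.]
 [313. 369.]
 [287. 368.]]
```

View pics/c2.png

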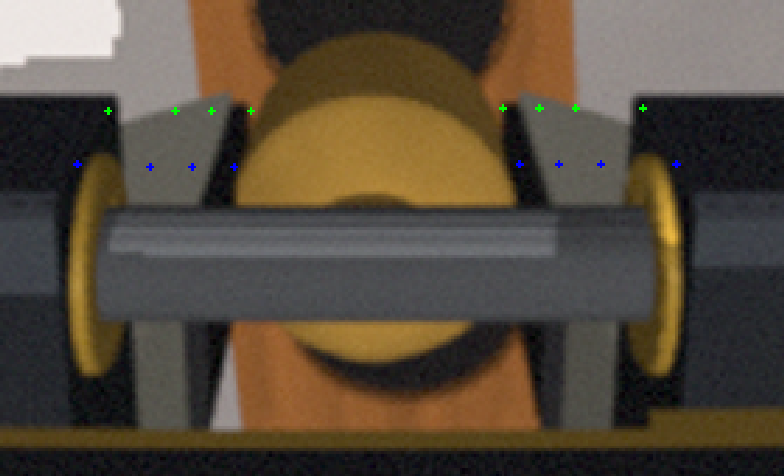

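The fingertips are wedge-shaped: the inner edge sits at the jaw face, they chamfer outward at about 37°, and the rubber pads start a few mm behind the tip. Pre-closed to about 30 mm, they fit inside the recess, so I can grip w3 lower.

Emit:
{"op": "jog_arm", "data": {
  "moves": [
    {"fingers":0.35,"xyz":[0.2,-0.2,0],"angular":[0,0,0]},
    {"fingers":0.35,"xyz":[0.2,-0.2,0],"angular":[0,0,0]},
    {"fingers":0.35,"xyz":[0.2,-0.2,0],"angular":[0,0,0]},
    {"fingers":0.35,"xyz":[0.2,-0.2,3],"angular":[0,0,0]},
    {"fingers":0.35,"xyz":[0.2,-0.2,5],"angular":[0,0,0]},
    {"fingers":0.35,"xyz":[0.2,-0.2,7],"angular":[0,0,0]},
    {"fingers":0.35,"xyz":[0.2,-0.2,7.9],"angular":[0,0,0]},
    {"fingers":0.35,"xyz":[0.2,-0.2,7.9],"angular":[0,0,0]},
    {"fingers":0.35,"xyz":[0.2,-0.2,7.9],"angular":[0,0,0]},
    {"fingers":0.35,"xyz":[0.2,-0.2,7.9],"angular":[0,0,0]}
  ]
}}

```text
clock: 13.42
position: [0.5432, 0.2717, 0.0405]
ee_rot: [2.221, 2.221, 0.002]
force: [0.9, -0.9, -0.6]
width: 0.326
```

Position is good. I'll go 6 mm lower, close and test-lift.

Emit:
{"op": "jog_arm", "data": {
  "moves": [
    {"fingers":0.35,"xyz":[0,0,0.3],"angular":[0,0,0]},
    {"fingers":0.35,"xyz":[0,0,0.6],"angular":[0,0,0]},
    {"fingers":0.35,"xyz":[0,0,0.6],"angular":[0,0,0]},
    {"fingers":0.35,"xyz":[0,0,0.6],"angular":[0,0,0]}
  ]
}}

```text
clock: 13.92
position: [0.5427, 0.2714, 0.0337]
ee_rot: [-2.221, -2.221, 0.0]
force: [-0.2, 0.3, -0.8]
width: 0.322
```

Emit:
{"op": "jog_arm", "data": {
  "moves": [
    {"fingers":1,"xyz":[0,0,0],"angular":[0,0,0]},
    {"fingers":1,"xyz":[0,0,0],"angular":[0,0,0]},
    {"fingers":1,"xyz":[0,0,0],"angular":[0,0,0]},
    {"fingers":1,"xyz":[0,0,0],"angular":[0,0,0]}
  ],
  "grip_force": 10
}}

```text
clock: 14.42
position: [0.5428, 0.2715, 0.0338]
ee_rot: [2.222, 2.221, 0.0]
force: [0.0, -0.0, -0.3]
width: 0.187
```

Emit:
{"op": "jog_arm", "data": {
  "moves": [
    {"fingers":1,"xyz":[0,0,-2],"angular":[0,0,0]},
    {"fingers":1,"xyz":[0,0,-5],"angular":[0,0,0]},
    {"fingers":1,"xyz":[0,0,-9],"angular":[0,0,0]},
    {"fingers":1,"xyz":[-6,-0.2,-9],"angular":[0,0,0]},
    {"fingers":1,"xyz":[-12,-0.4,-9],"angular":[0,0,0]},
    {"fingers":1,"xyz":[-18,-0.6,-9],"angular":[0,0,0]},
    {"fingers":1,"xyz":[-24,-0.8,-9],"angular":[0,0,0]},
    {"fingers":1,"xyz":[-30,-1,-9],"angular":[0,0,0]},
    {"fingers":1,"xyz":[-36,-1.3,-9],"angular":[0,0,0]},
    {"fingers":1,"xyz":[-42,-1.6,-9],"angular":[0,0,0]},
    {"fingers":1,"xyz":[-48,-1.8,-9],"angular":[0,0,0]},
    {"fingers":1,"xyz":[-52.7,-1.9,-9],"angular":[0,0,0]}
  ]
}}

```text
clock: 15.92
position: [0.5234, -0.2586, 0.1253]
ee_rot: [2.222, 2.218, -0.0]
force: [0.3, 0.0, 0.3]
width: 0.188
```

Emit:
{"op": "jog_arm", "data": {
  "moves": [
    {"fingers":1,"xyz":[0,0,0],"angular":[0,0,0]},
    {"fingers":1,"xyz":[0,0,0],"angular":[0,0,0]},
    {"fingers":1,"xyz":[0,0,0],"angular":[0,0,0]}
  ]
}}

```text
clock: 16.3
position: [0.5242, -0.2539, 0.1245]
ee_rot: [2.219, 2.224, 0.001]
force: [-0.6, 0.3, 0.2]
width: 0.186
```

Run:
```python
from h import *
s=arm.observe(); print(s['position'],s['width'])
im=imaging.get_image('wrist')[:,:,::-1].copy()
cv2.imwrite('pics/w5.png',cv2.resize(im,(800,600),interpolation=cv2.INTER_CUBIC))
```

```text
[ 0.52424192 -0.25389571  0.12448229] 0.18597903093902263
```

View pics/w5.png

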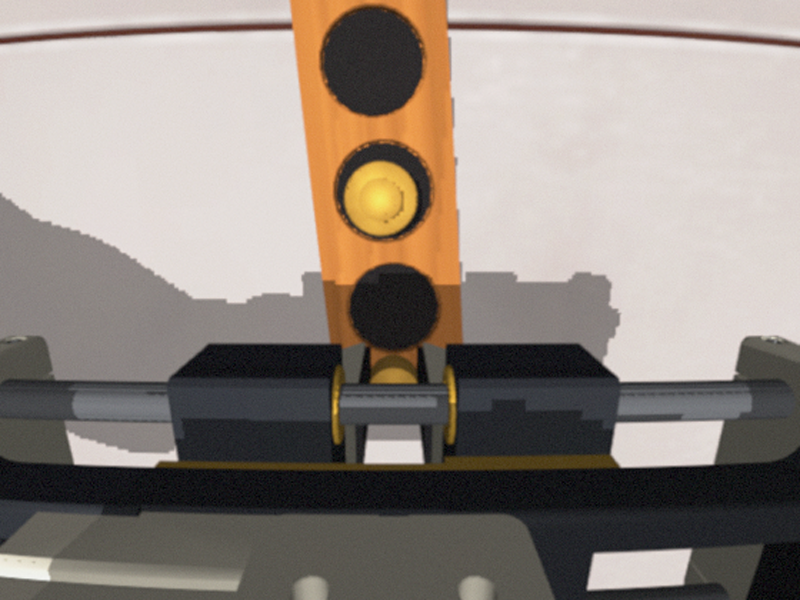

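w0 stands centred in its recess (pad around (384,190)). w3 is held, and the last pad is at (395,307).

Run:
```python
from h import *
s=arm.observe()
print(back('wrist',np.array([(395,307),(384,190),(373,60),(380,198)])*.7,[.015,.015,.015,.057],s).round(4))
```

```text
[[ 0.5252 -0.2535  0.015 ]
 [ 0.519  -0.1873  0.015 ]
 [ 0.5135 -0.1214  0.015 ]
 [ 0.5179 -0.1905  0.057 ]]
```

Emit:
{"op": "jog_arm", "data": {
  "moves": [
    {"fingers":1,"xyz":[0,0.1,3],"angular":[0,0,0]},
    {"fingers":1,"xyz":[0,0.1,6],"angular":[0,0,0]},
    {"fingers":1,"xyz":[0,0.1,8],"angular":[0,0,0]},
    {"fingers":1,"xyz":[0,0.1,8.8],"angular":[0,0,0]},
    {"fingers":1,"xyz":[0,0.1,8.8],"angular":[0,0,0]},
    {"fingers":1,"xyz":[0,0.1,8.8],"angular":[0,0,0]}
  ]
}}

```text
clock: 17.1
position: [0.5254, -0.2555, 0.0367]
ee_rot: [2.22, 2.221, 0.001]
force: [-0.4, -0.2, 0.4]
width: 0.189
```

Emit:
{"op": "jog_arm", "data": {
  "moves": [
    {"fingers":1,"xyz":[0,0,0.2],"angular":[0,0,0]},
    {"fingers":1,"xyz":[0,0,0.2],"angular":[0,0,0]},
    {"fingers":1,"xyz":[0,0,0.2],"angular":[0,0,0]}
  ]
}}

```text
clock: 17.48
position: [0.5248, -0.2557, 0.034]
ee_rot: [2.221, 2.221, 0.0]
force: [-0.3, 0.4, -0.2]
width: 0.184
```

Emit:
{"op": "jog_arm", "data": {
  "moves": [
    {"fingers":0.35,"xyz":[0,0,0],"angular":[0,0,0]},
    {"fingers":0.35,"xyz":[0,0,0],"angular":[0,0,0]},
    {"fingers":0.35,"xyz":[0,0,0],"angular":[0,0,0]},
    {"fingers":0.35,"xyz":[0,0,0],"angular":[0,0,0]},
    {"fingers":0.35,"xyz":[0,0,-1],"angular":[0,0,0]},
    {"fingers":0.35,"xyz":[0,0,-3],"angular":[0,0,0]},
    {"fingers":0.35,"xyz":[0,0,-6],"angular":[0,0,0]},
    {"fingers":0.35,"xyz":[0,0,-9],"angular":[0,0,0]},
    {"fingers":0.35,"xyz":[0,0,-9],"angular":[0,0,0]}
  ]
}}

```text
clock: 18.6
position: [0.5264, -0.256, 0.1268]
ee_rot: [2.218, 2.218, 0.003]
force: [-0.4, 0.3, -0.6]
width: 0.325
```

Emit:
{"op": "jog_arm", "data": {
  "moves": [
    {"fingers":0.3,"xyz":[6,0.9,0],"angular":[0,0,0]},
    {"fingers":0.3,"xyz":[12,1.8,0],"angular":[0,0,0]},
    {"fingers":0.3,"xyz":[18,2.7,0],"angular":[0,0,0]},
    {"fingers":0.3,"xyz":[24,3.6,0],"angular":[0,0,0]},
    {"fingers":0.3,"xyz":[30,4.4,0],"angular":[0,0,0]},
    {"fingers":0.3,"xyz":[36,5.3,0],"angular":[0,0,0]},
    {"fingers":0.3,"xyz":[40.5,5.9,0],"angular":[0,0,0]},
    {"fingers":0.3,"xyz":[40.5,5.9,0],"angular":[0,0,0]},
    {"fingers":0.3,"xyz":[40.5,5.9,0],"angular":[0,0,0]},
    {"fingers":0.3,"xyz":[40.5,5.9,0],"angular":[0,0,0]}
  ]
}}

```text
clock: 19.85
position: [0.5837, 0.1474, 0.1234]
ee_rot: [2.224, 2.218, -0.002]
force: [-0.4, 0.3, -0.7]
width: 0.346
```

Run:
```python
from h import *
s=arm.observe(); print(s['position'],s['width'])
im=imaging.get_image('wrist')[:,:,::-1].copy()
cv2.imwrite('pics/w6.png',cv2.resize(im,(800,600),interpolation=cv2.INTER_CUBIC))
```

```text
[0.58374511 0.14736252 0.12341078] 0.34607664416167866
```

View pics/w6.png

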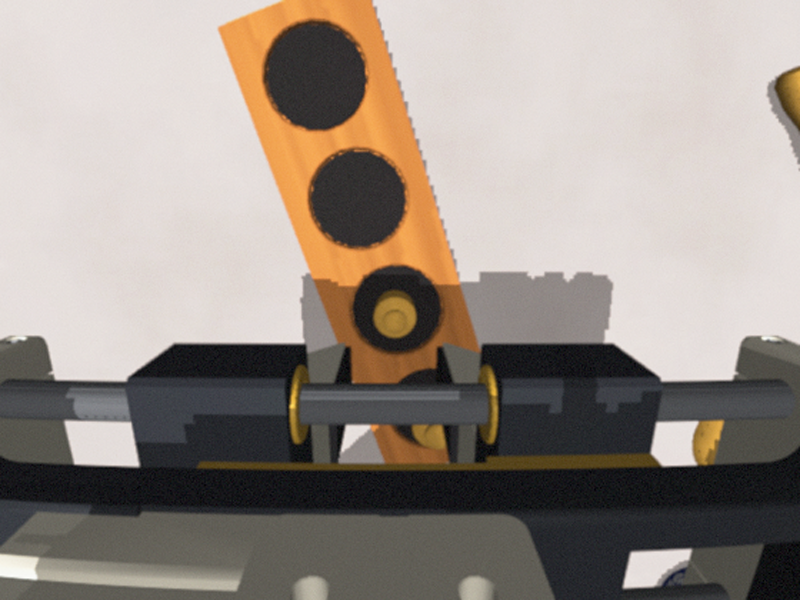

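w2's knob is at (395,321) and its pad at (397,309).

Run:
```python
from h import *
s=arm.observe()
print(back('wrist',np.array([(395,321),(397,309),(432,437)])*.7,[.043,.015,.049],s).round(4))
```

```text
[[0.5845 0.1482 0.043 ]
 [0.5858 0.1469 0.015 ]
 [0.6046 0.0838 0.049 ]]
```

Emit:
{"op": "jog_arm", "data": {
  "moves": [
    {"fingers":0.3,"xyz":[0.1,0.1,3],"angular":[0,0,0]},
    {"fingers":0.3,"xyz":[0.1,0.1,6],"angular":[0,0,0]},
    {"fingers":0.3,"xyz":[0.1,0.1,7.5],"angular":[0,0,0]},
    {"fingers":0.3,"xyz":[0.1,0.1,8.3],"angular":[0,0,0]},
    {"fingers":0.3,"xyz":[0.1,0.1,8.6],"angular":[0,0,0]},
    {"fingers":0.3,"xyz":[0.1,0.1,8.6],"angular":[0,0,0]},
    {"fingers":0.3,"xyz":[0.1,0.1,8.6],"angular":[0,0,0]}
  ]
}}

```text
clock: 20.78
position: [0.5852, 0.1506, 0.0385]
ee_rot: [2.221, 2.221, 0.002]
force: [0.2, 0.9, -0.6]
width: 0.349
```

Emit:
{"op": "jog_arm", "data": {
  "moves": [
    {"fingers":1,"xyz":[0,0,0],"angular":[0,0,0]},
    {"fingers":1,"xyz":[0,0,0],"angular":[0,0,0]},
    {"fingers":1,"xyz":[0,0,0],"angular":[0,0,0]},
    {"fingers":1,"xyz":[0,0,0],"angular":[0,0,0]}
  ],
  "grip_force": 12
}}

```text
clock: 21.28
position: [0.585, 0.1505, 0.0381]
ee_rot: [2.221, 2.221, 0.001]
force: [0.0, -0.7, 4.3]
width: 0.244
```

Emit:
{"op": "jog_arm", "data": {
  "moves": [
    {"fingers":1,"xyz":[0,0,-2],"angular":[0,0,0]},
    {"fingers":1,"xyz":[0,0,-5],"angular":[0,0,0]},
    {"fingers":1,"xyz":[0,0,-8.5],"angular":[0,0,0]},
    {"fingers":1,"xyz":[-5,-1.3,-8.5],"angular":[0,0,0]},
    {"fingers":1,"xyz":[-10,-2.7,-8.5],"angular":[0,0,0]},
    {"fingers":1,"xyz":[-15,-4,-8.5],"angular":[0,0,0]},
    {"fingers":1,"xyz":[-20,-5.3,-8.5],"angular":[0,0,0]},
    {"fingers":1,"xyz":[-25,-6.6,-8.5],"angular":[0,0,0]},
    {"fingers":1,"xyz":[-27.1,-7.2,-8.5],"angular":[0,0,0]},
    {"fingers":1,"xyz":[-27.1,-7.2,-8.5],"angular":[0,0,0]},
    {"fingers":1,"xyz":[-27.1,-7.2,-8.5],"angular":[0,0,0]},
    {"fingers":1,"xyz":[-27.1,-7.2,-8.5],"angular":[0,0,0]}
  ]
}}

```text
clock: 22.78
position: [0.5132, -0.119, 0.1231]
ee_rot: [2.219, 2.224, 0.001]
force: [-0.2, -0.1, -0.1]
width: 0.244
```

Run:
```python
from h import *
s=arm.observe(); print(s['position'],s['width'])
im=imaging.get_image('wrist')[:,:,::-1].copy()
cv2.imwrite('pics/w7.png',cv2.resize(im,(800,600),interpolation=cv2.INTER_CUBIC))
```

```text
[ 0.51323784 -0.11898401  0.12313186] 0.24441135845432846
```

View pics/w7.png

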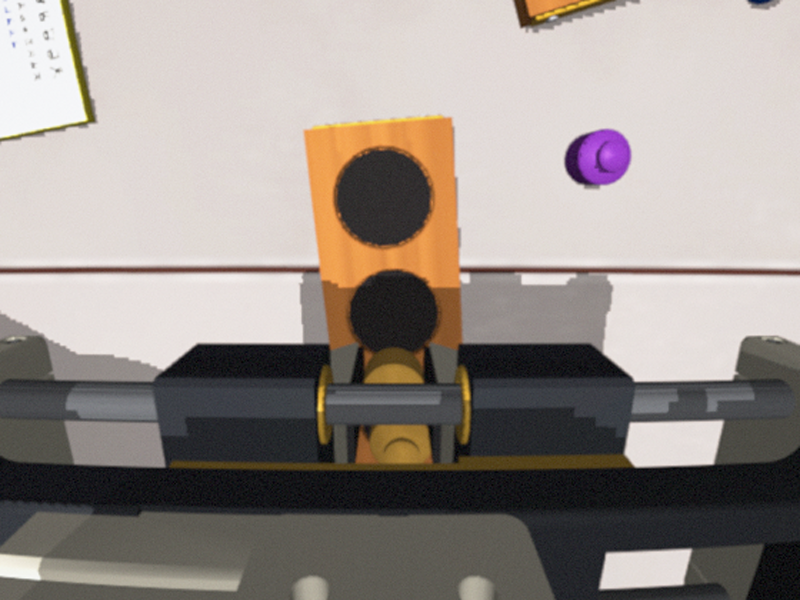

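w2 is held at (395,360), and the pad is at (395,313). I'll compare the expected projections of the held weight and of w0 behind it with the picture.

Run:
```python
from h import *
s=arm.observe()
p=s['position']
print('pad',back('wrist',np.array([(395,313),(384,196)])*.7,.015,s).round(4))
print('w0 knob',proj('wrist',[[.518,-.1905,.057],[.518,-.1905,.036]],s)/.7)
for dy in(0,-.0025):
  b=p+[0,dy,-.023]
  print('w2 base front edge, centre top',proj('wrist',[b+[0,.0115,0],b+[0,0,.028],b+[0,.0115,.014],b+[0,-.0115,.014]],s)/.7)
```

```text
pad [[ 0.5141 -0.1218  0.015 ]
 [ 0.508  -0.0556  0.015 ]]
w0 knob [[402.37311376 458.753006  ]
 [401.62215031 437.41645364]]
w2 base front edge, centre top [[393.71016467 338.25071449]
 [393.84207088 398.43492265]
 [393.79524931 351.18583867]
 [393.70211033 409.22285053]]
w2 base front edge, centre top [[393.70091227 344.3293048 ]
 [393.83059659 405.18944997]
 [393.78483444 357.721063  ]
 [393.69234864 415.25276305]]
```

Emit:
{"op": "jog_arm", "data": {
  "moves": [
    {"fingers":1,"xyz":[0.1,0.1,3],"angular":[0,0,0]},
    {"fingers":1,"xyz":[0.1,0.1,6],"angular":[0,0,0]},
    {"fingers":1,"xyz":[0.1,0.1,7.6],"angular":[0,0,0]},
    {"fingers":1,"xyz":[0.1,0.1,8.3],"angular":[0,0,0]},
    {"fingers":1,"xyz":[0.1,0.1,8.4],"angular":[0,0,0]},
    {"fingers":1,"xyz":[0.1,0.1,8.4],"angular":[0,0,0]},
    {"fingers":1,"xyz":[0.1,0.1,8.4],"angular":[0,0,0]}
  ]
}}

```text
clock: 23.7
position: [0.5142, -0.1197, 0.0395]
ee_rot: [2.221, 2.22, 0.001]
force: [0.2, -0.2, -0.8]
width: 0.242
```

Emit:
{"op": "jog_arm", "data": {
  "moves": [
    {"fingers":1,"xyz":[0,0,0.15],"angular":[0,0,0]},
    {"fingers":1,"xyz":[0,0,0.15],"angular":[0,0,0]},
    {"fingers":0.3,"xyz":[0,0,0.15],"angular":[0,0,0]},
    {"fingers":0.3,"xyz":[0,0,0.15],"angular":[0,0,0]},
    {"fingers":0.3,"xyz":[0,0,0.15],"angular":[0,0,0]},
    {"fingers":0.3,"xyz":[0,0,0.15],"angular":[0,0,0]},
    {"fingers":0.3,"xyz":[0,0,-1],"angular":[0,0,0]},
    {"fingers":0.3,"xyz":[0,0,-3],"angular":[0,0,0]},
    {"fingers":0.3,"xyz":[0,0,-6],"angular":[0,0,0]},
    {"fingers":0.3,"xyz":[0,0,-8.5],"angular":[0,0,0]},
    {"fingers":0.3,"xyz":[0,0,-8.5],"angular":[0,0,0]}
  ]
}}

```text
clock: 25.08
position: [0.5151, -0.1197, 0.1262]
ee_rot: [2.219, 2.219, 0.004]
force: [-0.0, -0.1, -1.0]
width: 0.352
```

Emit:
{"op": "jog_arm", "data": {
  "moves": [
    {"fingers":-1,"xyz":[5,2.2,0],"angular":[0,0,0]},
    {"fingers":-1,"xyz":[10,4.4,0],"angular":[0,0,0]},
    {"fingers":-1,"xyz":[15,6.7,0],"angular":[0,0,0]},
    {"fingers":-1,"xyz":[20.5,9.2,0],"angular":[0,0,0]},
    {"fingers":-1,"xyz":[20.5,9.2,0],"angular":[0,0,0]},
    {"fingers":-1,"xyz":[20.5,9.2,0],"angular":[0,0,0]},
    {"fingers":-1,"xyz":[20.5,9.2,0],"angular":[0,0,0]}
  ]
}}

```text
clock: 25.95
position: [0.6053, 0.0835, 0.1234]
ee_rot: [2.224, 2.219, -0.002]
force: [-0.7, -0.2, 0.1]
width: 0.995
```

Run:
```python
from h import *
s=arm.observe(); print(s['position'],s['width'])
im=imaging.get_image('wrist')[:,:,::-1].copy()
cv2.imwrite('pics/w8.png',cv2.resize(im,(800,600),interpolation=cv2.INTER_CUBIC))
```

```text
[0.60532113 0.08345475 0.12339371] 0.9949191930013436
```

View pics/w8.png

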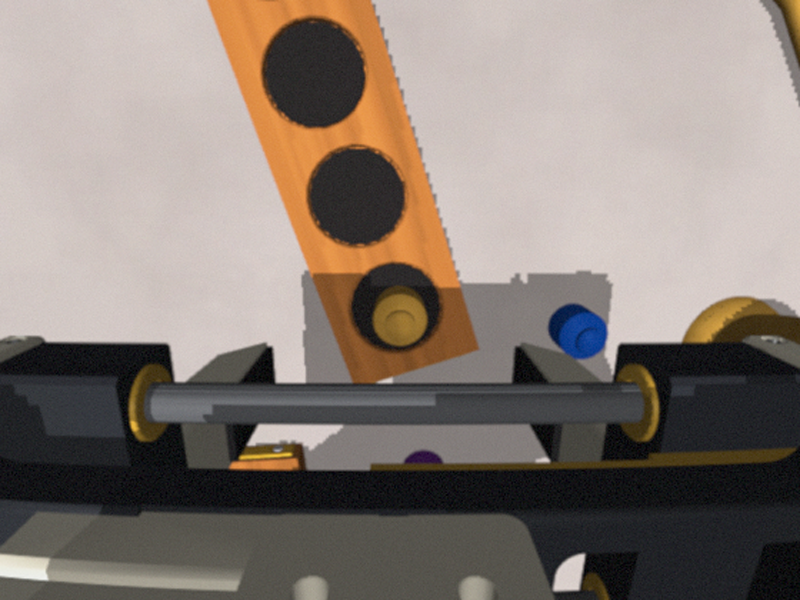

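w1's knob is at (400,322), and a blue decoy is at (580,333).

Run:
```python
from h import *
s=arm.observe()
print(back('wrist',np.array([(400,322),(397,307),(585,338)])*.7,[.049,.015,.034],s).round(4))
```

```text
[[0.6087 0.0856 0.049 ]
 [0.6074 0.0841 0.015 ]
 [0.7111 0.0712 0.034 ]]
```

Emit:
{"op": "jog_arm", "data": {
  "moves": [
    {"fingers":-0.05,"xyz":[0,0.2,1],"angular":[0,0,0]},
    {"fingers":-0.05,"xyz":[0,0.2,3],"angular":[0,0,0]},
    {"fingers":-0.05,"xyz":[0,0.2,6],"angular":[0,0,0]},
    {"fingers":-0.05,"xyz":[0,0.2,7.5],"angular":[0,0,0]},
    {"fingers":-0.05,"xyz":[0,0.2,8.4],"angular":[0,0,0]},
    {"fingers":-0.05,"xyz":[0,0.2,8.7],"angular":[0,0,0]},
    {"fingers":-0.05,"xyz":[0,0.2,8.7],"angular":[0,0,0]},
    {"fingers":-0.05,"xyz":[0,0.2,8.7],"angular":[0,0,0]}
  ]
}}

```text
clock: 27.0
position: [0.6082, 0.0855, 0.0375]
ee_rot: [2.221, 2.221, 0.002]
force: [0.4, 0.5, -0.3]
width: 0.527
```

Emit:
{"op": "jog_arm", "data": {
  "moves": [
    {"fingers":1,"xyz":[0,0,0],"angular":[0,0,0]},
    {"fingers":1,"xyz":[0,0,0],"angular":[0,0,0]},
    {"fingers":1,"xyz":[0,0,0],"angular":[0,0,0]},
    {"fingers":1,"xyz":[0,0,0],"angular":[0,0,0]},
    {"fingers":1,"xyz":[0,0,0],"angular":[0,0,0]}
  ],
  "grip_force": 14
}}

```text
clock: 27.62
position: [0.6079, 0.0854, 0.037]
ee_rot: [2.221, 2.221, 0.0]
force: [-0.4, 0.1, 3.5]
width: 0.3
```

Emit:
{"op": "jog_arm", "data": {
  "moves": [
    {"fingers":1,"xyz":[0,0,-2],"angular":[0,0,0]},
    {"fingers":1,"xyz":[0,0,-5],"angular":[0,0,0]},
    {"fingers":1,"xyz":[0,0,-8.6],"angular":[0,0,0]},
    {"fingers":1,"xyz":[-4,-2.8,-8.6],"angular":[0,0,0]},
    {"fingers":1,"xyz":[-8,-5.6,-8.6],"angular":[0,0,0]},
    {"fingers":1,"xyz":[-12,-8.5,-8.6],"angular":[0,0,0]},
    {"fingers":1,"xyz":[-14.2,-10,-8.6],"angular":[0,0,0]},
    {"fingers":1,"xyz":[-14.2,-10,-8.6],"angular":[0,0,0]},
    {"fingers":1,"xyz":[-14.2,-10,-8.6],"angular":[0,0,0]},
    {"fingers":1,"xyz":[-14.2,-10,-8.6],"angular":[0,0,0]}
  ]
}}

```text
clock: 28.88
position: [0.5085, -0.0554, 0.1232]
ee_rot: [2.22, 2.223, 0.002]
force: [-0.1, -0.0, -1.1]
width: 0.307
```

Run:
```python
from h import *
s=arm.observe(); print(s['position'],s['width'])
im=imaging.get_image('wrist')[:,:,::-1].copy()
for dy in(0,.003,-.003):
  b=s['position']+[0,dy,-.022]
  print(dy,proj('wrist',[b+[0,.0145,0],b+[0,-.0145,.018]],s).round()[:,1]/.7)
cv2.imwrite('pics/w9.png',cv2.resize(im,(800,600),interpolation=cv2.INTER_CUBIC))
```

```text
[ 0.508477   -0.055355    0.12318087] 0.30666098876175624
0 [331.42857143 422.85714286]
0.003 [324.28571429 415.71428571]
-0.003 [338.57142857 430.        ]
```

View pics/w9.png

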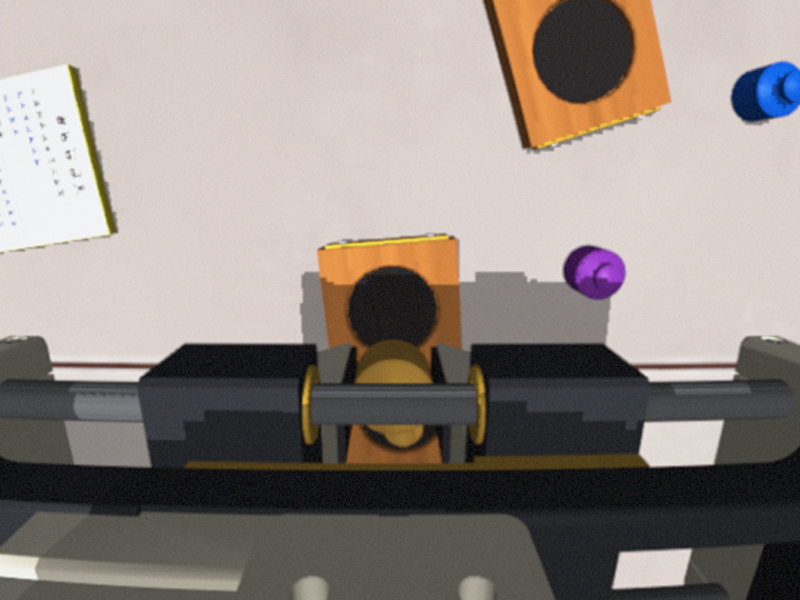

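The held weight's front edge is at about row 340 and the pad centre at (394,308), so the weight sits about 3 mm too far back. I'll shift +2.5 mm while lowering.

Emit:
{"op": "jog_arm", "data": {
  "moves": [
    {"fingers":1,"xyz":[0.25,0,3],"angular":[0,0,0]},
    {"fingers":1,"xyz":[0.25,0,6],"angular":[0,0,0]},
    {"fingers":1,"xyz":[0.25,0,7.6],"angular":[0,0,0]},
    {"fingers":1,"xyz":[0.25,0,8.3],"angular":[0,0,0]},
    {"fingers":1,"xyz":[0.25,0,8.5],"angular":[0,0,0]},
    {"fingers":1,"xyz":[0.25,0,8.5],"angular":[0,0,0]},
    {"fingers":1,"xyz":[0.25,0,8.5],"angular":[0,0,0]}
  ]
}}

```text
clock: 29.8
position: [0.5082, -0.0542, 0.0384]
ee_rot: [2.221, 2.22, 0.001]
force: [0.1, 0.4, 0.0]
width: 0.301
```

Emit:
{"op": "jog_arm", "data": {
  "moves": [
    {"fingers":1,"xyz":[0,0,0.1],"angular":[0,0,0]},
    {"fingers":1,"xyz":[0,0,0.1],"angular":[0,0,0]},
    {"fingers":-0.05,"xyz":[0,0,0.1],"angular":[0,0,0]},
    {"fingers":-0.05,"xyz":[0,0,0.1],"angular":[0,0,0]},
    {"fingers":-0.05,"xyz":[0,0,0.1],"angular":[0,0,0]},
    {"fingers":-0.05,"xyz":[0,0,0.1],"angular":[0,0,0]},
    {"fingers":-0.05,"xyz":[0,0,-1],"angular":[0,0,0]},
    {"fingers":-0.05,"xyz":[0,0,-3],"angular":[0,0,0]},
    {"fingers":-0.05,"xyz":[0,0,-8],"angular":[0,0,0]},
    {"fingers":-0.05,"xyz":[0,0,-13],"angular":[0,0,0]}
  ]
}}

```text
clock: 31.05
position: [0.5074, -0.0539, 0.1697]
ee_rot: [-2.221, -2.221, 0.0]
force: [1.7, 0.3, 0.7]
width: 0.523
```

Emit:
{"op": "jog_arm", "data": {
  "moves": [
    {"fingers":-0.05,"xyz":[-5,0,-4],"angular":[0,0,0]},
    {"fingers":-0.05,"xyz":[-10,0,-8],"angular":[0,0,0]},
    {"fingers":-0.05,"xyz":[-15,0,-12],"angular":[0,0,0]},
    {"fingers":-0.05,"xyz":[-15,0,-12],"angular":[0,0,0]},
    {"fingers":-0.05,"xyz":[-15,0,-12],"angular":[0,0,0]},
    {"fingers":-0.05,"xyz":[-15,0,-12],"angular":[0,0,0]}
  ]
}}

```text
clock: 31.8
position: [0.5074, -0.2022, 0.287]
ee_rot: [-2.218, -2.223, 0.0]
force: [0.6, -0.2, 0.1]
width: 0.525
```

Run:
```python
from h import *
import pickle
s=arm.observe(); print(s['position'],s['width']); pickle.dump(s,open('s2.pkl','wb'))
im=imaging.get_image('wrist')[:,:,::-1].copy()
cv2.imwrite('pics/w10.png',cv2.resize(im,(800,600),interpolation=cv2.INTER_CUBIC))
```

```text
[ 0.50736279 -0.20224085  0.28704778] 0.524730780821042
```

View pics/w10.png

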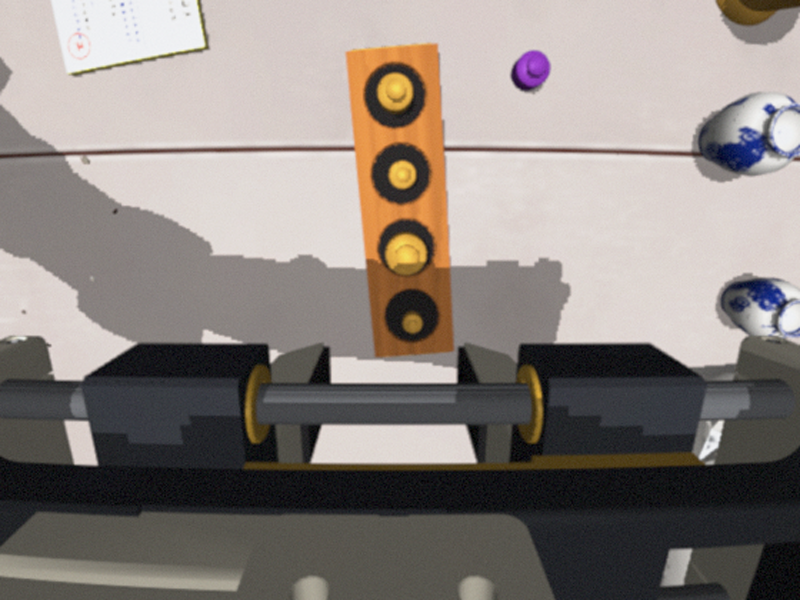

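All four stand upright with the order w1, w2, w0, w3 (the reverse of the original). Knobs are at (396,92), (403,174), (405,256) and (412,323), pads at (395,95), (401,173), (406,248) and (412,315). I'll do a quick numeric check before handing in.

Run:
```python
from h import *
import pickle
s=pickle.load(open('s2.pkl','rb'))
a=back('wrist',np.array([(396,92),(403,174),(405,256),(412,323)])*.7,[.049,.043,.057,.037],s)
b=back('wrist',np.array([(395,95),(401,173),(406,248),(412,315)])*.7,.015,s)
print(((a-b)[:,:2]*1000).round(1))
```

```text
[[ 0.7 -4.1]
 [ 1.2 -1.6]
 [-2.  -1.1]
 [-0.9 -1.2]]
```

```bash
python3 -c "
from cell import job;print(job.sign_off())"
```

```text
the job is handed in; nothing more can be done
None
```

All four weights are now in the empty rack in reverse order: left to right w1, w2, w0, w3, where the full rack had w3, w0, w2, w1. I handed the job in at about 32 s, with the gripper open and well clear above the rack.

- **Last check:** the final wrist picture shows all four upright on their pads. From that picture, w0, w2 and w3 measure 1–2.5 mm from their recess centres. w1 measures about 4 mm off.
- **Disagreement on w1:** just before release, the close-up put w1 within about 1 mm of centre. The higher view was also 3–4 mm off from the close-up for the same weight earlier, so I left it and did not take another close look.
- **Failed step:** the first grasp of w3 was too high, and the fingers slid off its shoulder. It stayed standing and shifted only about 3 mm, and a second, lower grasp held it.

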